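# Chock a row of clay tubes on a ware board

## Task

Three clay tubes lie side by side on the ware board against its stop strip, but nothing keeps the open end of the row from rolling away. Take the wooden wedge from the bench (not the square offcut), set it flat on the board against the outermost tube with its thin edge tucked under the tube, square to it and at about the middle of its length, and push it up snug. Leave the row closed up against the strip and let go of the wedge.

Things in the scene. Friction and masses are not known exactly. Their poses are not given: they have to be found in the camera images.
- wedge: Loose plain beech wedge, 80 g, flat on the bench: 60 mm long (x), 45 wide (y). Origin: centre of underside, z up; +x points to the thin edge. Top flat, 37 mm high, from the heel (x = -30) to x = -5, then slopes to 3 mm high at x = +30. Grip it across its width on the flat heel part, middle x = -17.5. An offcut of the same wood and size, without slope, and a white dish lie apart from it.
- wedge_edge (a point): Middle of the wedge's thin edge at its underside: x = +30 mm, y = 0, z = 0 on the wedge. Axes as the wedge's.
- tube_out: Outermost clay tube, farthest from the strip: grey-brown, dark bore, 50 mm diameter, 130 long, 0.3 kg, on its side, free to roll. Origin: its middle, on its axis, 25 mm above the board's top. y is its axis; x and z turn as it rolls. With the wedge snug, the wedge's origin is 43 mm and its thin edge 13 mm level from the axis. Two like tubes fill the row to the strip, gaps under 1 mm.
- board: Wooden ware board, fixed: 260 mm (x) by 170 (y), 18 thick. Origin: centre of its underside, z up. A stop strip 12 thick, 36 above the board's top, runs across the -x end. +x points along the row from the strip to the open end. The tubes lie across the board along y, the outermost with its axis at x = +8 mm when the row is closed; beyond it the board is bare to its end at x = +130.

How it is judged (in metres and radians):
At the end, for the whole second after the job is handed in: Wedge at rest flat on the board (8 deg, 6 mm), open side, thin edge to the outer tube, square within 12 deg, edge within 10 mm of snug and 25 mm of the tube's middle; outer tube at rest on the board within 10 mm and 10 deg of its closed-up place (x of wedge_edge in the frame of board between 0.01 and 0.031 m and x of wedge in the frame of board above 0.035 m and y of wedge_edge in the frame of tube_out between -0.025 and 0.025 m and z of wedge in the frame of board between 0.012 and 0.024 m and angle between wedge's own z axis and vertical below 0.15 rad and angle between the x axis of wedge and the x axis of board, either way round below 0.21 rad and x of tube_out in the frame of board between 0 and 0.0176 m and z of tube_out in the frame of board below 0.049 m and angle between the y axis of tube_out and the y axis of board, either way round below 0.17 rad and linear speed of each of wedge, tube_out below 0.01 m/s); the robot touches nothing.
It also fails if it takes over 32 s, if anything falls off the work surface, if the arm or the gripper's body presses on something with over 40 N, if the wrist force passes 120 N, or if a joint passes its speed limit or range.

## Robot

A 6-joint arm with a two-finger parallel gripper is mounted at the origin on the work surface. World frame = base frame: x ahead of the robot, y to its left, z up, the work surface at z = 0. Lengths are in m, angles in degrees, forces in N, time in s.
With the tool pointing down it reaches from about 0.3 to 0.75 m from the base axis. Payload 8.5 kg.
Tool frame: the origin (TCP) lies midway between the tips of the shut fingers; the grasp point (between the pads) lies 19 mm behind it; z points along the fingers, y is the direction in which the jaws open and shut (so a half turn about z gives the same grasp; the last joint's range is limited). The gripper opens to 85 mm and grips with 20 to 120 N. Pads are 22 mm wide; open, the fingers measure 114 mm over their backs; the gripper's body (76 mm by 85 mm) begins 54 mm behind the grasp point. The pads swing forward as they close: fully open they stand 13 mm farther back than shut.
Start: joints at [-79.716, 21.807, 74.336, -0, 83.858, -12.336], TCP at [0.212, -0.508, 0.231] pointing down, gripper open.
Joint ranges: [-178.18, 178.18], [-50.72, 133.34], [12.68, 142.11], [-81.47, 261.47], [9.98, 163.14], [-165.26, 165.26]. Speed limits (degrees/s): [136.94, 136.94, 180, 180, 180, 180].

## Interface

Orientations are given as a 3x3 rotation matrix whose columns are the frame's x, y, z axes.
In Python, from rig import status, eyes, env gives the robot as it stands. The module is installed in compiled form; this text tells all that it offers.
- The arm moves only by the tool play_rows, never from a script. Its argument "targets" is text: rows parted by semicolons, each of 5 numbers parted by spaces: the shift along the tool's x, y, z in m, then the turn about the tool's z in rad, then the closure, from 0 (fully open) to 1 (shut). A call has 1 to 5 rows; each row is the pose to reach, as a shift and turn from the pose commanded when the call began, along the tool's axes at that moment; what a row does not reach only later rows make up. A row lasts 1/10 s, in which the tool goes at most 50 mm and 8.59 degrees, less where a joint would pass 70% of its speed; a pose out of reach is approached as far as the arm can. A call with a gripper value outside its range is refused whole. The fingers move at their own pace and stop on an object; "force" is the grip in N (left out, the last holds). Time passes only in rows, so rows that repeat a pose let the fingers close. It gives the time, the measured TCP pose, the force and the opening at its end, in the units of the state.
- status.observe(): the state, without advancing time (a new reading comes with each control period).
- eyes.get_image(name): name is "side" or "top" or "wrist"; returns a dict with "pixels" (480x640x3 uint8, red, green, blue), "range_z" (480x640 float32, m along the optical axis (not along the pixel's ray), 0 where there is no reading), "mtx" (3x3 intrinsics, pixels), "world_to_cam" (4x4, takes a point from world to camera coordinates); the wrist camera has in their place "T_tool_cam" (4x4, takes a point from camera to tool coordinates, whose origin is the TCP and whose axes are the flange's). Camera axes: x right, y up, looking along -z (the intrinsics and any distortion apply to the point x, -y, -z); pixel columns grow to the right and rows downward; lengths in m; the calibration is good to about 2 mm. A picture is of the moment at which its call begins: read the wrist's pose just before it.
- env.close_job(): hands the job in, once; it reports no verdict.
The state is a dict: "time_s": time; "q": joint angles; "qvel": joint speeds; "joint_efforts": joint torques, N m; "position": TCP position; "tool_rot": TCP orientation; "ft_force": force on the tool from outside, world axes, zero at the start; "wrist_torque": the same for the moment, N m; "grip_width": finger opening in m.
Only numpy, scipy, OpenCV 4.12 (cv2) and the standard library are available. Lean on these libraries where they do the work, as an engineer would, in place of code of your own. Each camera call takes 0.05 s, during which the arm holds its last target.

## Working session

There is one attempt and no reset: what is moved stays moved. The work goes in short steps, Python scripts to look and compute and a tool call to move; the robot and the scene stay as the last step left them, time stands still between calls to the robot, and variables do not carry over. Pictures are saved under pics/ and viewed, and the job is handed in when it is done.

Besides the shell and the picture viewer there is one more tool, called after ">>>" as a command line: name --argument value ..., lists and objects as JSON in quotes. play_rows: Moves the arm, as the interface text tells. Its arguments: {"type":"object","properties":{"targets":{"type":"string"},"force":{"type":"number"}},"required":["targets"]}

```bash
mkdir -p pics
python3 - <<'E'
from rig import status, eyes
import cv2,numpy as np
s=status.observe();print(s)
for n in ("top","side"):
    d=eyes.get_image(n);cv2.imwrite(f"pics/{n}0.png",d["pixels"][:,:,::-1]);np.savez(f"{n}0.npz",**d)
    print(n,d["mtx"],d["world_to_cam"],d.keys())
E
```

```text
{'time_s': 0.0, 'q': array([-7.97155595e+01,  2.18411233e+01,  7.43860783e+01,  8.05861795e-04,
        8.38580351e+01, -1.23342967e+01]), 'qvel': array([ 0.01503715, -0.03828917,  0.04259136, -0.01619477,  0.01194062,
       -0.03818869]), 'joint_efforts': array([ 1.11905436e-03, -4.48462951e+01, -2.31280267e+01, -1.22889451e-04,
        4.70370142e-03,  5.95288810e-06]), 'position': array([ 0.21148798, -0.50738796,  0.23070274]), 'tool_rot': array([[ 9.23085118e-01,  3.84595634e-01, -2.51840087e-04],
       [ 3.84595574e-01, -9.23084013e-01,  1.46625642e-03],
       [ 3.31446260e-04, -1.45033606e-03, -9.99998893e-01]]), 'ft_force': array([0.60698298, 0.10062481, 0.45399157]), 'wrist_torque': array([-0.04983189,  0.0314392 ,  0.06178479]), 'grip_width': 0.08556092663589213}
top [[454.22789803   0.         319.45316644]
 [  0.         454.22789803 228.03460417]
 [  0.           0.           1.        ]] [[-0.00591495 -0.99935586 -0.03539596 -0.01735692]
 [ 0.99081199 -0.01063979  0.13482726 -0.54821655]
 [-0.13511702 -0.03427324  0.99023671 -0.67678022]
 [ 0.          0.          0.          1.        ]] dict_keys(['pixels', 'range_z', 'mtx', 'world_to_cam'])
side [[478.65004438   0.         326.74876986]
 [  0.         478.65004438 238.78492864]
 [  0.           0.           1.        ]] [[-0.92662057 -0.3755032  -0.0192788   0.4847333 ]
 [ 0.2267409  -0.59895397  0.76801218 -0.16844251]
 [-0.29993815  0.70728459  0.640145   -0.66494217]
 [ 0.          0.          0.          1.        ]] dict_keys(['pixels', 'range_z', 'mtx', 'world_to_cam'])
```

View pics/top0.png

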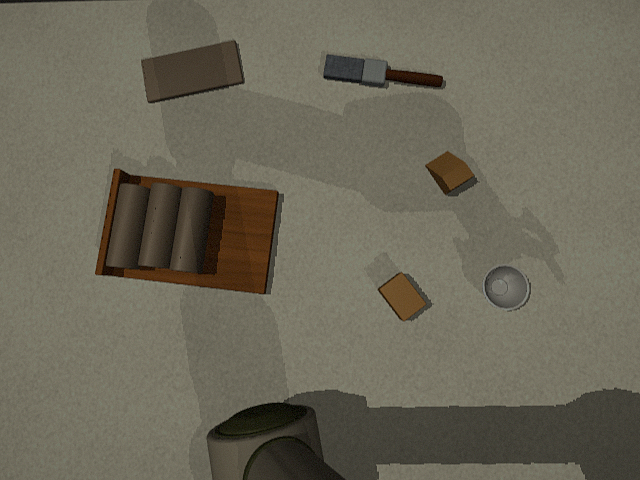

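View pics/side0.png

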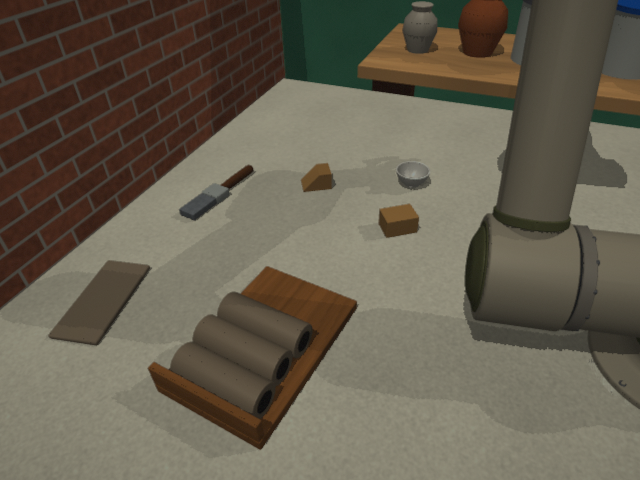

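The wedge is at about top (450,172). In the side view it is at (317,178), with its slope falling to the left. The offcut is at top (404,296), and the board is at (190,235) with its strip on the left. Next I enlarge and measure.

```bash
cat > h.py <<'E'
import numpy as np,cv2
def world(d,u,v,z=None):
    K=d["mtx"];T=np.linalg.inv(d["world_to_cam"])
    r=np.array([(u-K[0,2])/K[0,0],-(v-K[1,2])/K[1,1],-1.])
    if z is None: s=d["range_z"][int(round(v)),int(round(u))]
    else: s=(z-T[2,3])/(T[:3,:3]@r)[2]
    return T[:3,:3]@(r*s)+T[:3,3]
def cloud(d):
    K=d["mtx"];T=np.linalg.inv(d["world_to_cam"]);v,u=np.mgrid[:480,:640];s=d["range_z"]
    p=np.stack([(u-K[0,2])/K[0,0]*s,-(v-K[1,2])/K[1,1]*s,-s],-1)
    w=p@T[:3,:3].T+T[:3,3]; w[s==0]=np.nan; return w
E
python3 - <<'E'
from h import *
d=dict(np.load("top0.npz"));p=d["pixels"][:,:,::-1]
a=cv2.resize(p[135:211,400:501],(800,600),interpolation=cv2.INTER_CUBIC)
cv2.imwrite("pics/wc.png",a)
a=cv2.resize(p[155:305,85:285],(800,600),interpolation=cv2.INTER_CUBIC)
cv2.imwrite("pics/bc.png",a)
w=cloud(d)
print(np.round(w[150:200:4,422:482:4,2]*1000))
E
```

```text
[[ 0.  0. -2. -1. -0.  1. -1. -2. -2. -1. -0. -4. -1.  0.  1.]
 [-2. -1. -2. -1. -1. -1.  6. 10. -1. -2. -3. -1.  1. -0. -2.]
 [-1. -1. -3. -1.  4. 10. 13. 16. 21. 22. -2. -1. -4. -0. -1.]
 [-0. -2.  4.  7.  9. 16. 17. 22. 24. 30. 33. -0. -1. -2.  0.]
 [-1.  2.  8. 14. 17. 22. 22. 28. 29. 36. 36. 40. -0.  2. -1.]
 [-3. -1. 11. 19. 23. 29. 29. 34. 37. 33. 36. 35. 37. -1. -2.]
 [-3.  0.  0. 18. 27. 31. 37. 36. 36. 36. 36. 34. 37. -0.  0.]
 [-0.  0. -1.  5. 21. 34. 38. 37. 35. 35. 34. 37. 28.  1. -1.]
 [-1. -2. -0. -2.  9. 28. 34. 38. 35. 37. 35. -2. -1. -3. -3.]
 [-0. -1.  1. -0.  1. 17. 29. 35. 37. 17.  0. -1. -0.  0. -1.]
 [ 0. -0. -2. -1.  0.  3. 22. 36. -1. -1. -1. -1. nan  0. -0.]
 [-1. -1.  2. -1. -1. -1.  5. -0. -1. -2. -0.  1.  1.  0.  0.]
 [-1. -0. -1. -2. -2. -2. -2. -2. -4. -0. -1. -1. -1. -1.  2.]]
```

View pics/wc.png

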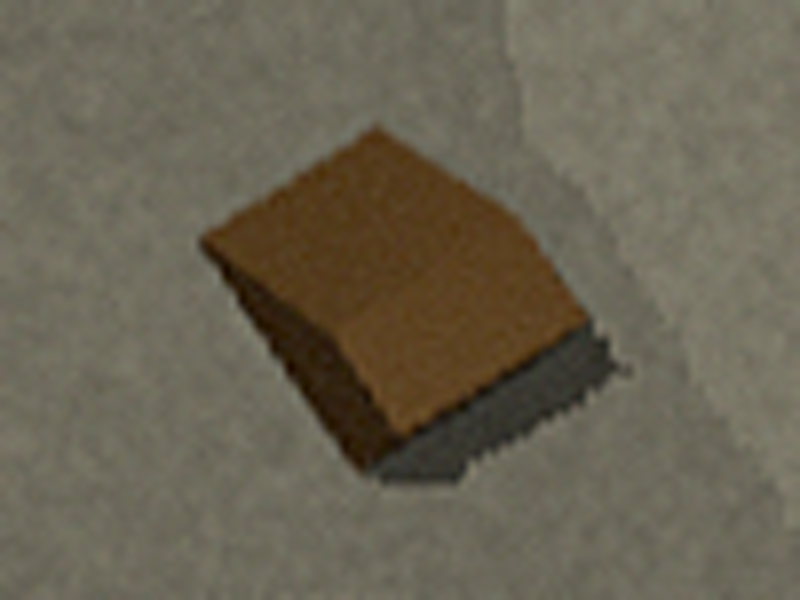

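View pics/bc.png

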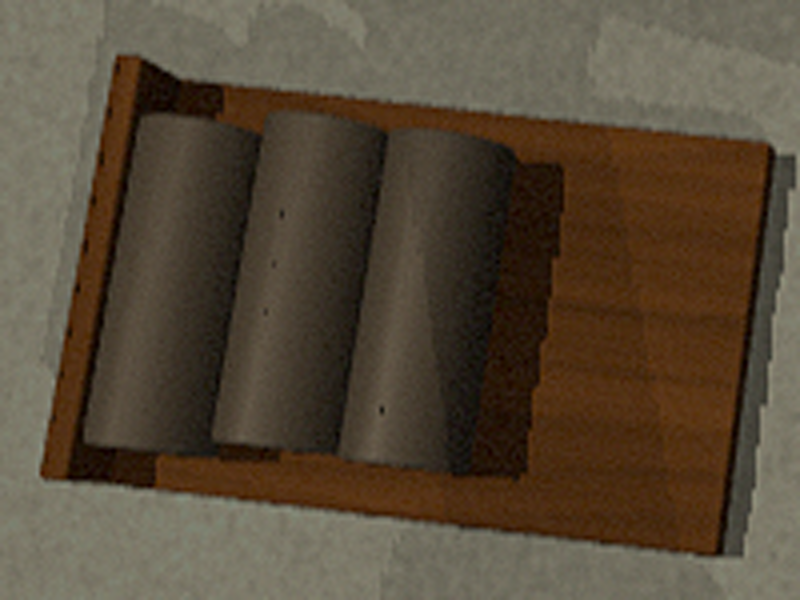

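```bash
cat > m.py <<'E'
from h import *
d=dict(np.load("top0.npz"))
W=lambda x,y,z:world(d,(x+.5)*101/800-.5+400,(y+.5)*76/600-.5+135,z)[:2]
B=lambda x,y,z:world(d,(x+.5)/4-.5+85,(y+.5)/4-.5+155,z)[:2]
rA,rB,hB,hA=[W(*c,.037) for c in((515,213),(335,328),(400,437),(588,322))]
tA,tB=W(377,125,.003),W(205,240,.003)
print("len flat",np.linalg.norm((rA+rB-hA-hB)/2),"w",np.linalg.norm(rA-rB),np.linalg.norm(hA-hB),np.linalg.norm(tA-tB))
t=(tA+tB)/2;h=(hA+hB)/2;x=t-h;print("L",np.linalg.norm(x));a=np.arctan2(x[1],x[0])
print("wedge yaw",np.degrees(a),"widthdir",[np.degrees(np.arctan2(*(p-q)[::-1])) for p,q in((rA,rB),(hA,hB),(tA,tB))])
c=(t+h)/2;print("wedge c",c)
u=np.array([np.cos(a),np.sin(a)]);print("grip",c-u*.0175)
# board
e1,e2=B(770,147,.018),B(720,553,.018);s1,s2,s3,s4=[B(*c,.054) for c in((120,57),(42,478),(70,478),(138,57))]
e=(e1+e2)/2;s=(s1+s2)/2;bx=e-s;print("board L",np.linalg.norm(bx),"W",np.linalg.norm(e1-e2),np.linalg.norm(s1-s2))
b=np.arctan2(bx[1],bx[0]);print("byaw",np.degrees(b),np.degrees(np.arctan2(*(e1-e2)[::-1]))-90,np.degrees(np.arctan2(*(s1-s2)[::-1]))-90)
bc=(e+s)/2;print("board c",bc)
# tubes from cloud
w=cloud(d);w=w[155:305,85:285].reshape(-1,3)
ub=np.array([np.cos(b),np.sin(b)]);vb=np.array([-ub[1],ub[0]])
lx=(w[:,:2]-bc)@ub;ly=(w[:,:2]-bc)@vb;z=w[:,2]
for yl in(-.045,0,.045):
  m=(abs(ly-yl)<.01)
  for lo in np.arange(-.13,.13,.005):
    k=m&(lx>=lo)&(lx<lo+.005)
    if k.any():print(int(lo*1000+2.5),round(float(np.nanmedian(z[k]))*1000 if 0 else float(np.nanmedian(z[k])*1000)),end=' | ')
  print()
k=(z>.045)&(lx>-.02)&(lx<.04);print("tube y ext",np.percentile(ly[k],[1,99]))
q=np.nanmedian(z[(abs(lx-.1)<.02)&(abs(ly)<.05)]);print('board z',q)
E
python3 m.py
```

```text
len flat 0.025799573439506455 w 0.04333931437400285 0.0444545372942889 0.044222100690406226
L 0.05955581766452185
wedge yaw 30.87672367948478 widthdir [np.float64(-57.77377700420794), np.float64(-58.96561522687273), np.float64(-56.48665656840402)]
wedge c [ 0.64333133 -0.23154319]
grip [ 0.62831154 -0.24052406]
board L 0.25748940902800255 W 0.16539625905617852 0.16743296403324695
byaw -96.94599186028508 -96.5393404534398 -97.27782057105968
board c [0.54531606 0.18489825]
-127 53 | -122 52 | -117 51 | -112 59 | -107 63 | -102 65 | -97 66 | -92 66 | -87 65 | -82 63 | -77 59 | -72 52 | -67 52 | -62 59 | -57 63 | -52 65 | -47 66 | -42 66 | -37 65 | -32 63 | -27 60 | -22 52 | -17 53 | -12 59 | -7 63 | -2 65 | 2 66 | 7 66 | 12 65 | 17 64 | 22 59 | 27 49 | 32 18 | 37 17 | 42 17 | 47 17 | 52 17 | 57 17 | 62 17 | 67 17 | 72 17 | 77 17 | 82 17 | 87 17 | 92 17 | 97 17 | 102 17 | 107 17 | 112 17 | 117 16 | 122 17 | 127 13 | 
-127 53 | -122 52 | -117 51 | -112 60 | -107 63 | -102 65 | -97 66 | -92 66 | -87 65 | -82 63 | -77 59 | -72 52 | -67 53 | -62 59 | -57 63 | -52 65 | -47 66 | -42 67 | -37 65 | -32 63 | -27 60 | -22 52 | -17 52 | -12 59 | -7 63 | -2 65 | 2 66 | 7 66 | 12 66 | 17 64 | 22 59 | 27 48 | 32 18 | 37 17 | 42 17 | 47 17 | 52 17 | 57 17 | 62 17 | 67 17 | 72 17 | 77 17 | 82 17 | 87 17 | 92 17 | 97 17 | 102 17 | 107 17 | 112 17 | 117 17 | 122 17 | 127 10 | 
-127 52 | -122 52 | -117 50 | -112 60 | -107 63 | -102 65 | -97 66 | -92 67 | -87 65 | -82 63 | -77 60 | -72 52 | -67 52 | -62 59 | -57 63 | -52 65 | -47 66 | -42 66 | -37 66 | -32 63 | -27 59 | -22 52 | -17 52 | -12 59 | -7 63 | -2 65 | 2 66 | 7 67 | 12 65 | 17 63 | 22 59 | 27 50 | 32 18 | 37 17 | 42 17 | 47 17 | 52 17 | 57 17 | 62 17 | 67 17 | 72 17 | 77 17 | 82 17 | 87 17 | 92 17 | 97 17 | 102 17 | 107 17 | 112 17 | 117 16 | 122 17 | 127 14 | 
tube y ext [-0.06305364  0.06379341]
board z 0.016853908071461476
```

>>> play_rows --targets "0.487 -0.086 0.08 -0.155 0; 0.487 -0.086 0.08 -0.155 0; 0.487 -0.086 0.08 -0.155 0; 0.487 -0.086 0.08 -0.155 0; 0.487 -0.086 0.08 -0.155 0" --force 40

```text
time_s: 0.6
position: [0.4207, -0.3732, 0.1909]
tool_rot: [[0.853, 0.522, -0.0], [0.522, -0.853, 0.0], [-0.0, -0.001, -1.0]]
ft_force: [0.7, -0.5, -0.7]
grip_width: 0.0856
```

```bash
cat > g.py <<'E'
import sys,numpy as np
from rig import status
def go(x,y,z,yaw):
    s=status.observe();R=s["tool_rot"];p=s["position"]
    d=R.T@(np.array([x,y,z])-p)
    cy=np.degrees(np.arctan2(R[1,0],R[0,0]))
    print("t",s["time_s"],"p",p.round(4),"yaw",cy.round(2),"shift",d.round(4),"turn",np.radians(-(yaw-cy)).round(4),"ft",s["ft_force"].round(1),"w",round(s["grip_width"],4),"tilt",R[:,2].round(4),"q6",s["q"][5].round(1))
if __name__=="__main__": go(*map(float,sys.argv[1:]))
E
python3 g.py .628 -.2405 .15 31.5
```

```text
t 0.6 p [ 0.4207 -0.3732  0.1909] yaw 31.49 shift [ 0.246  -0.0048  0.0409] turn -0.0002 ft [ 0.7 -0.5 -0.7] w 0.0856 tilt [-3.e-04  4.e-04 -1.e+00] q6 4.9
```

>>> play_rows --targets "0.246 -0.005 0.04 0 0; 0.246 -0.005 0.04 0 0; 0.246 -0.005 0.04 0 0; 0.246 -0.005 0.04 0 0; 0.246 -0.005 0.04 0 0"

```text
time_s: 1.1
position: [0.6279, -0.2402, 0.1506]
tool_rot: [[0.853, 0.523, -0.001], [0.523, -0.853, 0.0], [-0.0, -0.001, -1.0]]
ft_force: [0.2, -1.7, -0.1]
grip_width: 0.0853
```

```bash
python3 g.py .628 -.2405 .15 31.5
python3 - <<'E'
from rig import status,eyes
import numpy as np,cv2
s=status.observe();d=eyes.get_image("wrist");np.savez("wr.npz",p=s["position"],R=s["tool_rot"],**d)
cv2.imwrite("pics/wr1.png",d["pixels"][:,:,::-1]);print(d["T_tool_cam"],d["mtx"])
E
```

```text
t 1.1 p [ 0.6279 -0.2402  0.1506] yaw 31.51 shift [-0.0001  0.0003  0.0006] turn 0.0002 ft [ 0.2 -1.7 -0.1] w 0.0853 tilt [-8.e-04  4.e-04 -1.e+00] q6 27.5
[[-1.60704289e-04  9.56749358e-01  2.90913458e-01  7.51465200e-02]
 [ 9.99999925e-01  2.56327168e-04 -2.90590119e-04 -4.65368004e-04]
 [-3.52590933e-04  2.90913390e-01 -9.56749327e-01 -1.43393188e-01]
 [ 0.00000000e+00  0.00000000e+00  0.00000000e+00  1.00000000e+00]] [[389.39829984   0.         321.59560204]
 [  0.         389.39829984 245.98323323]
 [  0.           0.           1.        ]]
```

View pics/wr1.png

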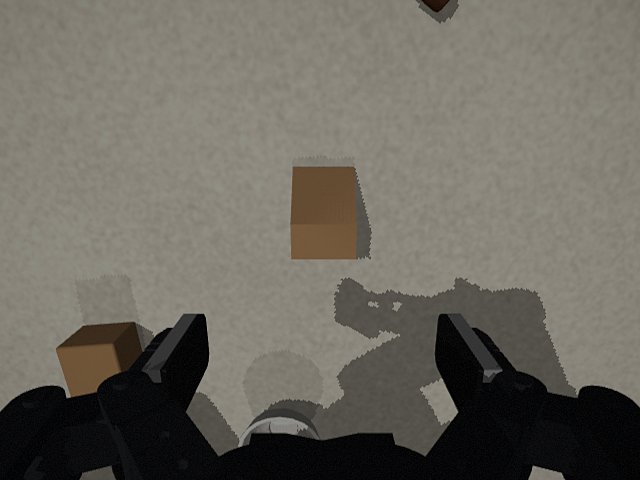

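The wrist view shows the wedge upright and square to the gripper: thin edge at row 167 (cols 293–356), ridge at row 222, heel top at row 259 (cols 291–358). I check these in tool coordinates.

Run:
```python
import numpy as np
d=np.load("wr.npz");T=d["T_tool_cam"];K=d["mtx"]
def f(u,v,z):
    r=np.array([(u-K[0,2])/K[0,0],-(v-K[1,2])/K[1,1],-1.]);zt=d["p"][2]-z
    s=(zt-T[2,3])/(T[:3,:3]@r)[2];return (T[:3,:3]@(r*s)+T[:3,3])[:2].round(4)
for c in((291,259,.037),(358,259,.037),(291,223,.037),(356,222,.037),(293,167,.003),(356,167,.003)):print(c,f(*c))
```

```text
(291, 259, 0.037) [-0.0125 -0.0217]
(358, 259, 0.037) [-0.0125  0.025 ]
(291, 223, 0.037) [ 0.0133 -0.0211]
(356, 222, 0.037) [0.014  0.0229]
(293, 167, 0.003) [ 0.0474 -0.0214]
(356, 167, 0.003) [0.0474 0.0249]
```

Grip point is within 1–2 mm; descend and close.

>>> play_rows --targets "0.001 0.001 0.05 0 0; 0.001 0.001 0.1 0 0; 0.001 0.001 0.13 0 0; 0.001 0.001 0.146 0 0; 0.001 0.001 0.146 0 0"

```text
time_s: 1.65
position: [0.6264, -0.2414, 0.0023]
tool_rot: [[0.853, 0.522, -0.005], [0.522, -0.853, 0.003], [-0.003, -0.005, -1.0]]
ft_force: [0.4, 0.5, -0.0]
grip_width: 0.0857
```

>>> play_rows --targets "0 0 0 0 0.3; 0 0 0 0 0.6; 0 0 0 0 1; 0 0 0 0 1; 0 0 0 0 1" --force 40

```text
time_s: 2.15
position: [0.6284, -0.2425, 0.007]
tool_rot: [[0.853, 0.522, 0.002], [0.522, -0.853, -0.001], [0.001, 0.002, -1.0]]
ft_force: [-1.3, 0.8, 6.2]
grip_width: 0.0447
```

>>> play_rows --targets "0 0 0 0 1; 0 0 0 0 1; 0 0 0 0 1"

```text
time_s: 2.45
position: [0.6284, -0.2425, 0.0069]
tool_rot: [[0.853, 0.523, 0.002], [0.523, -0.853, -0.001], [0.001, 0.002, -1.0]]
ft_force: [-0.5, 0.5, 7.3]
grip_width: 0.0443
```

>>> play_rows --targets "0 0 -0.02 0 1; 0 0 -0.06 0 1; 0 0 -0.11 0 1; 0 0 -0.13 0 1; 0 0 -0.13 0 1"

```text
time_s: 2.95
position: [0.629, -0.2427, 0.1395]
tool_rot: [[0.853, 0.523, 0.006], [0.523, -0.853, -0.004], [0.003, 0.006, -1.0]]
ft_force: [0.5, -1.1, -0.9]
grip_width: 0.0447
```

```bash
python3 g.py 0.539 .0938 .13 83.05
python3 - <<'E'
from rig import status,eyes
import numpy as np,cv2
d=eyes.get_image("side");p=d["pixels"]
cv2.imwrite("pics/s1.png",p[:,:,::-1])
d=eyes.get_image("wrist");cv2.imwrite("pics/wr2.png",d["pixels"][:,:,::-1])
E
```

```text
t 2.95 p [ 0.629  -0.2427  0.1395] yaw 31.51 shift [ 0.0991 -0.334   0.0077] turn -0.8996 ft [ 0.5 -1.1 -0.9] w 0.0447 tilt [ 0.0062 -0.0038 -1.    ] q6 27.4
```

View pics/s1.png

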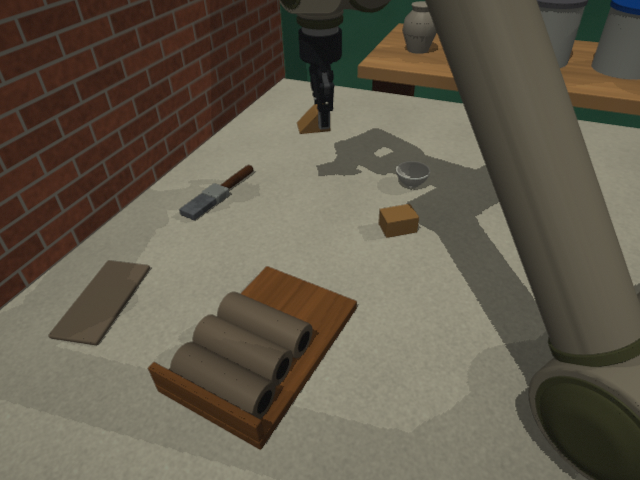

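View pics/wr2.png

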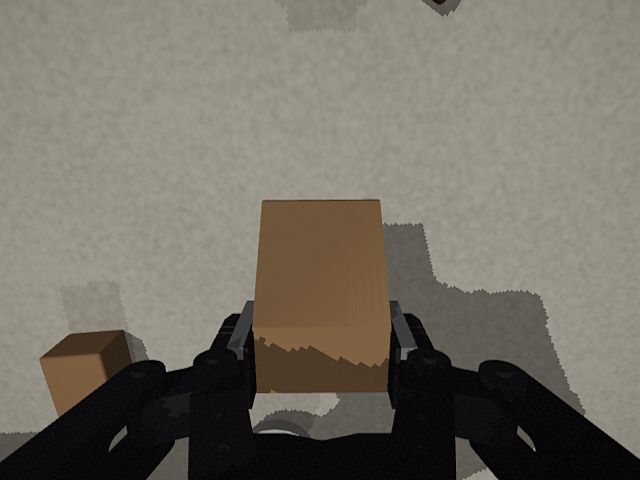

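The wedge is held squarely and level: thin edge at row 200, cols 262–380. I carry it over to the bare end of the board.

>>> play_rows --targets "0.0975 -0.3395 0 -0.9 1; 0.0975 -0.3395 0 -0.9 1; 0.0975 -0.3395 0 -0.9 1; 0.0975 -0.3395 0 -0.9 1; 0.0975 -0.3395 0 -0.9 1"

```text
time_s: 3.55
position: [0.5594, 0.0007, 0.1334]
tool_rot: [[0.262, 0.965, -0.004], [0.965, -0.262, 0.001], [-0.0, -0.004, -1.0]]
ft_force: [2.0, 0.1, -0.3]
grip_width: 0.0444
```

```bash
python3 g.py 0.5347 .0975 .13 83.05
```

```text
t 3.55 p [0.5594 0.0007 0.1334] yaw 74.8 shift [ 0.0869 -0.0492  0.0036] turn -0.1439 ft [ 2.   0.1 -0.3] w 0.0444 tilt [-3.7e-03  9.0e-04 -1.0e+00] q6 3.1
```

>>> play_rows --targets "0.087 -0.049 0.004 -0.144 1; 0.087 -0.049 0.004 -0.144 1; 0.087 -0.049 0.004 -0.144 1; 0.087 -0.049 0.004 -0.144 1; 0.087 -0.049 0.004 -0.144 1"

```text
time_s: 4.05
position: [0.5372, 0.095, 0.1304]
tool_rot: [[0.127, 0.992, -0.002], [0.992, -0.127, -0.0], [-0.0, -0.002, -1.0]]
ft_force: [0.3, -0.1, -1.0]
grip_width: 0.0447
```

```bash
python3 g.py 0.5347 .0975 .03 83.05;  python3 - <<'E'
from rig import status,eyes
import numpy as np,cv2
s=status.observe();d=eyes.get_image("wrist");np.savez("wr3.npz",p=s["position"],R=s["tool_rot"],**d)
cv2.imwrite("pics/wr3.png",d["pixels"][:,:,::-1])
E
```

```text
t 4.05 p [0.5372 0.095  0.1304] yaw 82.68 shift [ 0.0022 -0.0026  0.1004] turn -0.0065 ft [ 0.3 -0.1 -1. ] w 0.0447 tilt [-1.7e-03 -2.0e-04 -1.0e+00] q6 4.9
```

View pics/wr3.png

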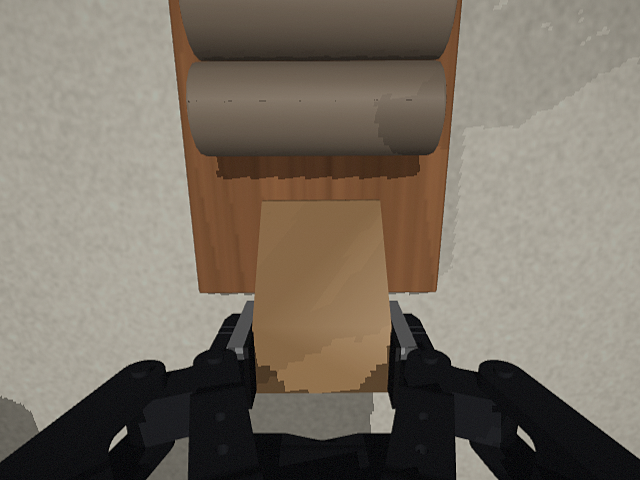

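The wrist view shows it well lined up: board end edge level at row 293 (cols 198–437, centre about 318), tube edge level at row 155, wedge edge at cols 262–380. Now I get the distances in tool axes from the depth image.

Run:
```python
import numpy as np
d=np.load("wr3.npz");T=d["T_tool_cam"];K=d["mtx"];s=d["range_z"]
v,u=np.mgrid[:480,:640]
p=np.stack([(u-K[0,2])/K[0,0]*s,-(v-K[1,2])/K[1,1]*s,-s],-1)@T[:3,:3].T+T[:3,3]
h=d["p"][2]-p[...,2]
for a,b in((200,250),(295,345),(390,435)):
    P=p[60:158,a:b].reshape(-1,3);H=h[60:158,a:b].reshape(-1);k=(H>.05)&(H<.08)
    # circle fit, radius 25
    from scipy.optimize import least_squares
    r=least_squares(lambda q:np.hypot(P[k,0]-q[0],H[k]-q[1])-.025,[.1,.04],loss='soft_l1',f_scale=.002)
    print("tube axis x,h",r.x.round(4))
print("board h",np.median(h[175:195,270:370]))
m=(h>.05)&(h<.08)&(v>60)&(v<160);print("tube y",np.percentile(p[m][:,1],[1,99]))
W=p[205:330:12,320];print("wedge mid x,z",W[:,[0,2]].round(4).tolist())
```

```text
tube axis x,h [0.0847 0.0434]
tube axis x,h [0.0849 0.0435]
tube axis x,h [0.0852 0.0436]
board h 0.018776517365396983
tube y [-0.06547331  0.06056773]
wedge mid x,z [[0.0469, 0.0028], [0.0436, -0.0029], [0.0399, -0.0064], [0.0363, -0.0096], [0.0326, -0.0122], [0.0292, -0.0152], [0.0259, -0.0183], [0.0229, -0.0216], [0.0202, -0.0254], [0.0169, -0.0275], [0.0752, -0.1434]]
```

>>> play_rows --targets "0 -0.002 0.045 -0.006 1; 0 -0.002 0.08 -0.006 1; 0 -0.002 0.095 -0.006 1; 0 -0.002 0.1 -0.006 1; 0 -0.002 0.1 -0.006 1"

```text
time_s: 4.6
position: [0.5355, 0.0952, 0.0311]
tool_rot: [[0.122, 0.993, -0.001], [0.993, -0.122, 0.0], [-0.0, -0.001, -1.0]]
ft_force: [-0.1, 0.5, -0.5]
grip_width: 0.0444
```

>>> play_rows --targets "0 0 0.002 0 1; 0 0 0.004 0 1; 0 0 0.004 0 1"

```text
time_s: 4.9
position: [0.5354, 0.096, 0.0279]
tool_rot: [[0.121, 0.993, 0.001], [0.993, -0.121, -0.0], [0.0, 0.001, -1.0]]
ft_force: [-0.5, 0.0, -1.5]
grip_width: 0.0443
```

>>> play_rows --targets "0 0 0.001 0 1; 0 0 0.002 0 1; 0 0 0.002 0 1"

```text
time_s: 5.2
position: [0.5352, 0.0961, 0.0254]
tool_rot: [[0.121, 0.993, -0.0], [0.993, -0.121, -0.0], [-0.0, -0.0, -1.0]]
ft_force: [0.4, -0.3, -1.4]
grip_width: 0.0446
```

>>> play_rows --targets "0 0 0.0005 0 1; 0 0 0.001 0 1; 0 0 0.001 0 1"

```text
time_s: 5.5
position: [0.5353, 0.096, 0.0249]
tool_rot: [[0.121, 0.993, 0.0], [0.993, -0.121, -0.0], [0.0, 0.0, -1.0]]
ft_force: [-3.4, -0.1, 4.7]
grip_width: 0.0445
```

Touching the board (about 5 N). Sliding in.

>>> play_rows --targets "0.004 0 0 0 1; 0.008 0 0 0 1; 0.012 0 0 0 1; 0.016 0 0 0 1; 0.019 0 0 0 1"

```text
time_s: 6.0
position: [0.5381, 0.115, 0.0249]
tool_rot: [[0.12, 0.993, 0.001], [0.993, -0.12, -0.0], [-0.0, 0.002, -1.0]]
ft_force: [-1.2, -3.7, 5.5]
grip_width: 0.0443
```

>>> play_rows --targets "0.001 0 0 0 1; 0.002 0 0 0 1; 0.002 0 0 0 1"

```text
time_s: 6.3
position: [0.5383, 0.117, 0.0249]
tool_rot: [[0.12, 0.993, 0.001], [0.993, -0.12, -0.0], [-0.0, 0.001, -1.0]]
ft_force: [0.5, -2.7, 6.0]
grip_width: 0.0443
```

>>> play_rows --targets "0.001 0 0 0 1; 0.001 0 0 0 1"

```text
time_s: 6.5
position: [0.5385, 0.1179, 0.0249]
tool_rot: [[0.12, 0.993, 0.001], [0.993, -0.12, -0.0], [-0.0, 0.001, -1.0]]
ft_force: [-1.2, -2.8, 6.0]
grip_width: 0.0445
```

>>> play_rows --targets "0.001 0 0 0 1; 0.001 0 0 0 1"

```text
time_s: 6.7
position: [0.5385, 0.1185, 0.0249]
tool_rot: [[0.121, 0.993, 0.001], [0.993, -0.121, -0.001], [-0.001, 0.001, -1.0]]
ft_force: [-1.4, -6.0, 6.5]
grip_width: 0.0444
```

>>> play_rows --targets "0.001 0 0 0 1; 0.001 0 0 0 1"

```text
time_s: 6.9
position: [0.5386, 0.1187, 0.025]
tool_rot: [[0.121, 0.993, 0.001], [0.993, -0.12, -0.002], [-0.002, 0.001, -1.0]]
ft_force: [-1.9, -10.4, 8.2]
grip_width: 0.044
```

Run:
```python
from rig import status,eyes
import numpy as np,cv2
s=status.observe();d=eyes.get_image("wrist");np.savez("wr4.npz",p=s["position"],R=s["tool_rot"],**d)
cv2.imwrite("pics/wr4.png",d["pixels"][:,:,::-1])
d=eyes.get_image("side");cv2.imwrite("pics/s4.png",cv2.resize(d["pixels"][240:450,130:410,::-1],(800,600),interpolation=cv2.INTER_CUBIC))
```

```text
(no output)
```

View pics/wr4.png

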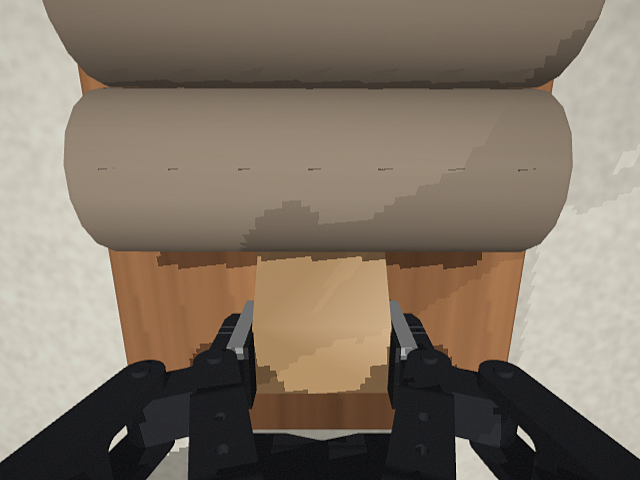

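View pics/s4.png

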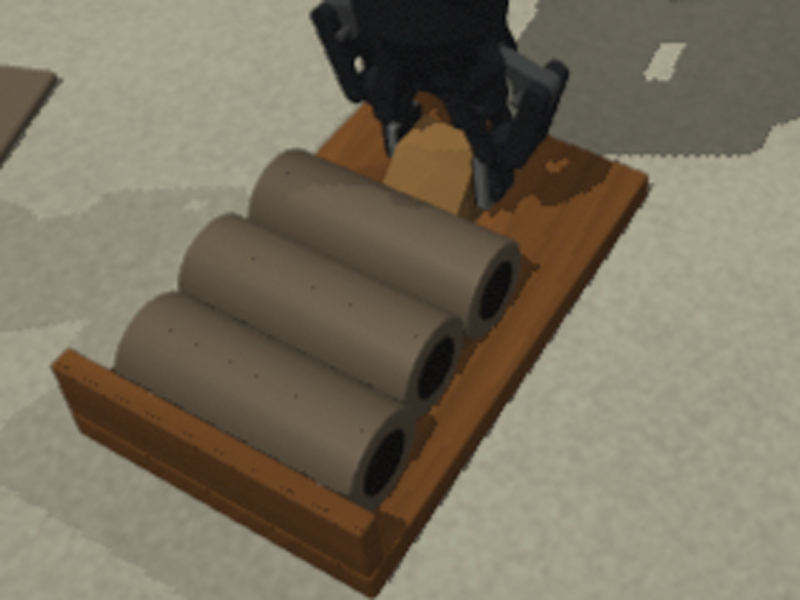

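Snug: the tube is resisting with about 10 N and the row is intact. Middle tube line is level in the wrist view, and the wedge (cols 257–387) meets the tube at row 250. I ease the push slightly and open.

>>> play_rows --targets "-0.001 0 0 0 1; -0.001 0 0 0 1; -0.001 0 0 0 0.4; -0.001 0 0 0 0.3; -0.001 0 0 0 0"

```text
time_s: 7.5
position: [0.5379, 0.1191, 0.0241]
tool_rot: [[0.12, 0.993, -0.001], [0.993, -0.12, 0.0], [0.0, -0.001, -1.0]]
ft_force: [-0.3, 1.0, 0.1]
grip_width: 0.0726
```

>>> play_rows --targets "0 0 0 0 0; 0 0 0 0 0; 0 0 -0.005 0 0; 0 0 -0.02 0 0; 0 0 -0.03 0 0"

```text
time_s: 8.0
position: [0.5383, 0.1189, 0.0554]
tool_rot: [[0.121, 0.993, 0.001], [0.993, -0.121, 0.0], [0.0, 0.001, -1.0]]
ft_force: [-0.0, -0.8, -0.2]
grip_width: 0.0856
```

>>> play_rows --targets "0 0 -0.03 0 0; 0 0 -0.06 0 0; 0 0 -0.1 0 0; 0 0 -0.1 0 0; 0 0 -0.1 0 0"

```text
time_s: 8.5
position: [0.5381, 0.1189, 0.1553]
tool_rot: [[0.121, 0.993, 0.002], [0.993, -0.121, 0.0], [0.0, 0.002, -1.0]]
ft_force: [-0.6, 0.0, -0.6]
grip_width: 0.0855
```

Run:
```python
from rig import status,eyes
import numpy as np,cv2
from scipy.optimize import least_squares
s=status.observe();d=eyes.get_image("wrist")
cv2.imwrite("pics/wr5.png",d["pixels"][:,:,::-1]);np.savez("wr5.npz",p=s["position"],R=s["tool_rot"],**d)
print(s["time_s"],s["position"],s["ft_force"])
e=eyes.get_image("side");cv2.imwrite("pics/s5.png",cv2.resize(e["pixels"][240:450,130:410,::-1],(800,600),interpolation=cv2.INTER_CUBIC))
e=eyes.get_image("top");np.savez("top5.npz",**e);cv2.imwrite("pics/t5.png",cv2.resize(e["pixels"][155:305,85:285,::-1],(800,600),interpolation=cv2.INTER_CUBIC))
```

```text
8.5 [0.53813024 0.11887153 0.15525899] [-0.5905397   0.01671892 -0.60676657]
```

View pics/wr5.png

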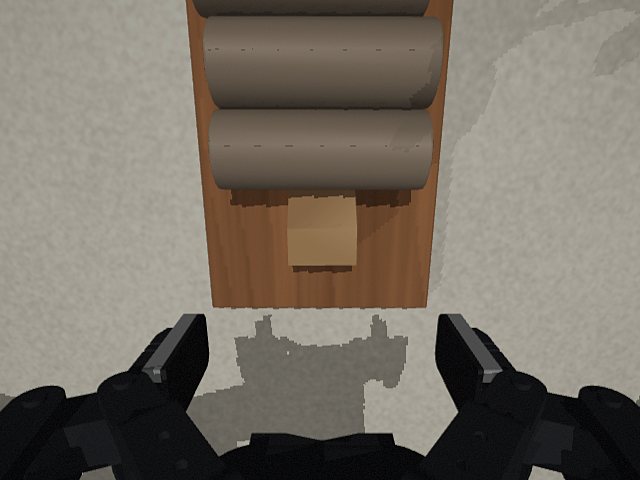

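View pics/s5.png

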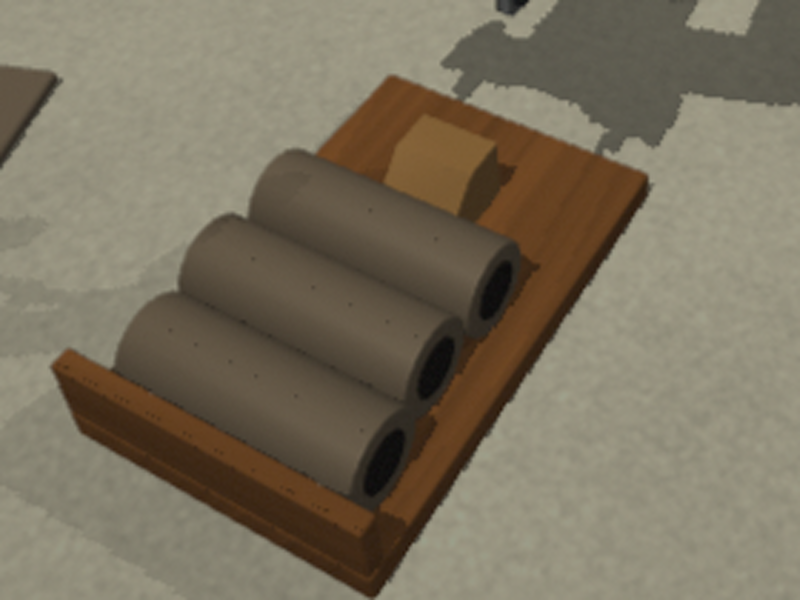

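The wedge stands square at the tube's middle (heel at row 266, cols 288–357; tube spans cols 209–432). I measure once more.

Run:
```python
import numpy as np
from scipy.optimize import least_squares
d=np.load("wr5.npz");T=d["T_tool_cam"];K=d["mtx"];s=d["range_z"]
v,u=np.mgrid[:480,:640]
p=np.stack([(u-K[0,2])/K[0,0]*s,-(v-K[1,2])/K[1,1]*s,-s],-1)@T[:3,:3].T+T[:3,3]
h=d["p"][2]-p[...,2]
for a,b in((220,280),(365,425)):
    P=p[112:186,a:b].reshape(-1,3);H=h[112:186,a:b].ravel();k=(H>.05)&(H<.08)
    r=least_squares(lambda q:np.hypot(P[k,0]-q[0],H[k]-q[1])-.025,[.08,.04],loss='soft_l1',f_scale=.002)
    print("axis x,h",r.x.round(4))
print("end of board x",p[303,300,0].round(4),p[303,225,0].round(4),p[303,410,0].round(4))
c=p[200:264,295:350];hh=h[200:264,295:350]
m=abs(hh-.055)<.004;print("flat top h",np.median(hh[m]),"x range",c[m][:,0].min(),c[m][:,0].max())
for r in(240,250,260):
    k=np.where(h[r,270:380]>.045)[0]+270;print("row",r,"y",p[r,k[0],1].round(4),p[r,k[-1],1].round(4))
m=(h>.05)&(v>108)&(v<190);print("tube y",np.percentile(p[m][:,1],[1,99]))
```

```text
axis x,h [0.0618 0.0435]
axis x,h [0.0616 0.0434]
end of board x -0.057 -0.0569 -0.0569
flat top h 0.05553938673029696 x range -0.01118621008148106 0.020202998110929876
row 240 y -0.0219 0.0228
row 250 y -0.0215 0.023
row 260 y -0.0216 0.0226
tube y [-0.06333115  0.06274239]
```

```bash
python3 -c "
from rig import env;print(env.close_job())"
```

```text
the job is handed in; nothing more can be done
None
```

The wedge is set snug against the outermost tube, the row is still closed up against the strip, and the job is handed in after about 8.7 s of the 32 s allowed. The hand-in gives no verdict, so what follows comes from my own last checks.

I gripped the wedge across its heel and lowered it onto the bare end of the board. I then slid it thin edge first under the outer tube until the tube pushed back with about 10 N. After easing off 1 mm, I opened the gripper and raised it about 0.13 m clear.

| Last check | Measured | Wanted |
|---|---|---|
| Wedge heel to tube axis | 73 mm | 73 mm (snug) |
| Wedge off the tube's middle | about 1 mm | within 25 mm |
| Wedge flat top above the bench | 55.5 mm | 55 mm if flat on the board |
| Wedge squareness to the tube | within about 1° | within 12° |
| Force on the tool | under 1 N (gripper clear) | touching nothing |

**Disagreement:** the outer tube's place on the board came out at about +5.5 mm from the first top view and about +9 to +11 mm from the last wrist view. The closed-up place is +8 mm. Both are inside the 0 to 17.6 mm limit, and the tube's world position changed by only about 1 mm between the views, so I put this down to calibration error.

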